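# Open the child-resistant solvent jug at the welding press

## Robot

A 7-joint arm with a two-finger parallel gripper is mounted at the origin on the work surface. World frame = base frame: x ahead of the robot, y to its left, z up, the work surface at z = 0. Lengths are in m, angles in rad, forces in N, time in s.
With the tool pointing down it reaches from about 0.375 to 0.925 m from the base axis. Payload 3.1 kg.
Tool frame: the origin (TCP) lies at the centre of the arm's flange, where the gripper is bolted on; the fingertips stand bot.tcp_to_tips ahead of it and the grasp point (between the pads) lies 155 mm ahead of it (bot.tcp_to_tips is the distance from the TCP to the fingertips, in m); z points along the fingers, y is the direction in which the jaws open and shut (so a half turn about z gives the same grasp; the last joint's range is limited). The gripper opens to 85 mm and grips with 20 to 120 N. Pads are 22 mm wide; open, the fingers measure 114 mm over their backs; the gripper's body (76 mm by 85 mm) begins 54 mm behind the grasp point. The pads swing forward as they close: fully open they stand 13 mm farther back than shut.
Start: joints at [1.062, 0.383, 0.044, 1.598, -0.018, 1.161, -0.05], TCP at [0.26, -0.596, 0.405] pointing down, gripper open.
Joint ranges: [-2.61, 2.61], [-0.41, 2.15], [-1.48, 1.57], [0, 2.5], [-1.57, 4.71], [0.05, 1.97], [-2.85, 2.85]. Speed limits (rad/s): [2.79, 2.79, 3.14, 3.14, 3.14, 3.14, 3.14].

## Interface

Orientations are given as a rotation vector (axis times angle).
In Python, from rig import bot gives the robot as it stands.
- The arm moves only by the tool servo_tool, never from a script. Its arguments are lists of equal length, an entry for each row: "delta_pos": the shift along the world's x, y, z in mm, a list of three; "twist": the turn, a rotation vector about the world's x, y, z in rad, a list of three; "hand": the opening, from 0 (shut) to 1 (fully open). A call has 1 to 8 rows; each row is the pose to reach, as a shift and turn from the pose commanded when the call began; what a row does not reach only later rows make up. A row lasts 1/12 s, in which the tool goes at most 41.7 mm and 7.16 degrees, less where a joint would pass 70% of its speed; a pose out of reach is approached as far as the arm can. A call with a gripper value outside its range is refused whole. The fingers move at their own pace and stop on an object; the grip force is fixed at half the most. Time passes only in rows, so rows that repeat a pose let the fingers close. It gives the time, the measured TCP pose, the force and the opening at its end, in the units of the state.
- bot.get_obs(): the state, without advancing time (a new reading comes with each control period).
- bot.grab_frame(name): name is "side" or "top" or "wrist"; returns (picture, depth): 420x560x3 uint8, blue, green, red; 420x560 float32, m along the optical axis (not along the pixel's ray), 0 where there is no reading.
- bot.camera_params(name): a dict with "camera_matrix" (3x3 intrinsics, pixels), "k1" (the pictures are not rectified: a ray, as slopes to the right and down, at radius r is drawn at 1 + k1 r^2 times it, then the intrinsics apply), "eye" and "orientation" of the camera in the world; the wrist camera has in their place "mount" (4x4, takes a point from camera to tool coordinates, whose origin is the TCP and whose axes are the flange's). Camera axes: x right, y down, z forward; pixel columns grow to the right and rows downward; lengths in m; the calibration is good to about 2 mm. A picture is of the moment at which its call begins: read the wrist's pose just before it. camera_params takes no time and is no camera call.
- bot.close_job(): hands the job in, once; it reports no verdict.
The state is a dict: "clock": time; "qpos": joint angles; "qd": joint speeds; "joint_efforts": joint torques, N m; "tool_pos": TCP position; "eef_rot": TCP orientation; "force": force on the tool from outside, world axes, zero at the start; "wrist_torque": the same for the moment, N m; "grip_width": finger opening in m.
Only numpy, scipy, OpenCV 4.12 (cv2) and the standard library are available. Lean on these libraries where they do the work, as an engineer would, in place of code of your own. Each camera call takes 0.05 s, during which the arm holds its last target. There are 200 camera calls.

## Task

Open the solvent jug that is clamped in its holder: its ribbed black cap is child-resistant, so grip it, push it hard down against its spring until you feel it bottom and, while keeping up the push, turn it anticlockwise about a sixth of a turn, then ease off and lift it straight off. The neck is plastic: never load it with more than 35 N by pressing, twisting or pulling. Set the cap down, not dropped, right way up and wholly inside the shallow metal tray, let go of it, and leave the other things where they are.

Things in the scene. Friction and masses are not known exactly. Their poses are not given: they have to be found in the camera images.
- cap_mid (a point): Centre, half-way up, of the round black ribbed cap on the jug: outer diameter 50 mm, 46 mm high, 40 to 70 g, open below. z is its axis, up; x lies along the raised grey bar on its top and through its two inner lugs. It starts locked on the jug (centre 165 mm above the table, x along the jug's x, about 4 degrees of play either way); a spring below holds it up.
- cap_top (a point): Centre of the cap's flat top, 23 mm above the cap's centre. Pushed down, the cap sinks against a spring (4 N, then 0.75 N more per mm). How deep it must go to come free differs from jug to jug, 3 to 14 mm, and is not to be seen; 1.5 mm further it meets a rigid stop, where the force climbs steeply (spring alone never over 16 N). At 18 to 20 N of push it is surely at the stop and free to turn.
- jug: White solvent jug, body diameter 94 mm, fixed upright on a 150 x 150 x 12 mm plate between two grey clamp blocks (60 mm from its axis along y, tops 70 mm high); it cannot move. Origin on its axis at table height, z up. Body to 96 mm height, then a shoulder narrowing to a collar of radius 19 mm, its top 122 mm up; the neck (radius 19.5 mm, top 167 to 178 mm up) is inside the cap.
- cap_foot (a point): Centre of the cap's open lower edge, 23 mm below its centre. Held down, the cap turns anticlockwise seen from above. With its x axis 51 to 75 degrees on from the jug's x (aim for 63) its lugs stand under two gaps and it lifts straight off, clear after 50 mm; rigid stop at about 77. Turned without enough push, or pulled while locked, the lugs bear hard on the neck.
- tray_in (a point): Centre of the inner floor of the shallow square dark steel tray, 150 x 150 mm outside, rim 12 mm high and 4 mm thick, floor 4 mm above the table; axes along its sides, z up. Fixed to the table.
- jar: Bystander: grey jar, diameter 52, 65 high. Origin at the centre of its underside.
- oil_can: Bystander: steel can, diameter 66, 105 high. Origin at the centre of its underside.
- bottle: Bystander: white bottle with small black cap, diameter 68, 160 high, loose on the table, no holder. Origin at the centre of its underside.
- brush: Bystander: brush lying along its x, about 200 long.
- wrench: Bystander: steel wrench lying along its x, about 180 long.
- housing: Bystander: white open plastic housing, 70 x 50 x 22. Origin at the centre of its underside.
- sample: Bystander: aluminium strip with a brass stud, 90 x 35 x 16. Origin at the centre of its underside.
Not all that is in view belongs to the job. Of the things that look like the part that bears tray_in, the larger one is meant.

How it is judged:
By the outcome, as a careful person would: the job done as asked, in the order asked, and still so for the second after the job is handed in, with the robot touching nothing.
It also fails if it takes over 72 s, if anything falls off the work surface, if the arm or the gripper's body presses on something with over 40 N, if the wrist force passes 120 N, or if a joint passes its speed limit or range.

## Working session

There is one attempt and no reset: what is moved stays moved. The work goes in short steps, Python scripts to look and compute and a tool call to move; the robot and the scene stay as the last step left them, time stands still between calls to the robot, and variables do not carry over. Pictures are saved under pics/ and viewed, about 8 in all and at most 12, crops included, and the job is handed in when it is done.

Besides the shell and the picture viewer there is one more tool, called as name(argument=value, ...) on one line, values as JSON. servo_tool: Moves the arm, as the interface text tells. Its arguments: {"type":"object","properties":{"delta_pos":{"type":"array"},"twist":{"type":"array"},"hand":{"type":"array"}},"required":["delta_pos","twist","hand"]}

```bash
mkdir -p pics; ls
python3 - <<'E'
from rig import bot
import cv2,numpy as np
np.set_printoptions(precision=4,suppress=True)
o=bot.get_obs(); print({k:o[k] for k in('clock','tool_pos','eef_rot','force','grip_width')},bot.tcp_to_tips)
for n in('side','top','wrist'):
    p=bot.camera_params(n);print(n,p)
for n in('side','top'):
    i,d=bot.grab_frame(n);cv2.imwrite(f'pics/{n}1.png',i);np.save(f'pics/{n}1.npy',d)
E
```

```text
pics
{'clock': 0.0, 'tool_pos': array([ 0.2594, -0.5955,  0.4033]), 'eef_rot': array([-3.0731, -0.6404,  0.0011]), 'force': array([-1.1696, -0.2316, -0.0361]), 'grip_width': 0.08555273330459917} 0.1734
side {'camera_matrix': array([[542.8541,   0.    , 279.36  ],
       [  0.    , 542.8541, 217.4117],
       [  0.    ,   0.    ,   1.    ]]), 'k1': -0.13937440560035624, 'eye': array([-0.1194,  0.8743,  1.1938]), 'orientation': array([-0.8396,  2.5689, -1.0794])}
top {'camera_matrix': array([[428.0473,   0.    , 288.0301],
       [  0.    , 428.0473, 211.7696],
       [  0.    ,   0.    ,   1.    ]]), 'k1': -0.013417581700878976, 'eye': array([0.3109, 0.0038, 1.1324]), 'orientation': array([-2.0999,  2.156 , -0.2031])}
wrist {'camera_matrix': array([[331.3497,   0.    , 280.2108],
       [  0.    , 331.3497, 206.9798],
       [  0.    ,   0.    ,   1.    ]]), 'k1': -0.038238315005359395, 'mount': array([[-0.    , -0.963 , -0.2694,  0.0682],
       [ 1.    ,  0.    , -0.0003,  0.0012],
       [ 0.0003, -0.2694,  0.963 ,  0.0317],
       [ 0.    ,  0.    ,  0.    ,  1.    ]])}
```

View pics/top1.png

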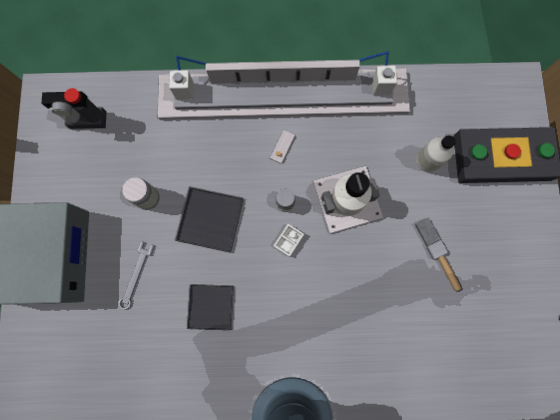

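View pics/side1.png

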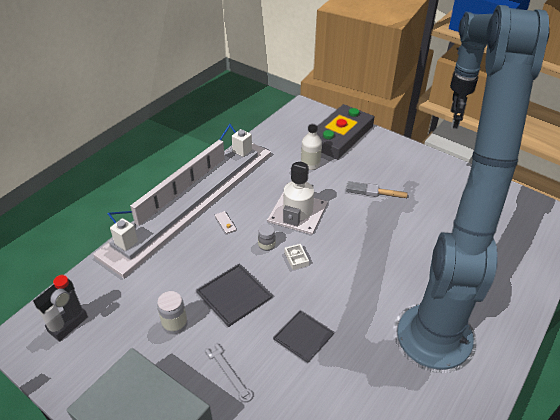

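The top view shows the jug with its cap at (358,184), plate corners about (315,182), (369,168), (383,220) and (329,232), and clamp blocks at about (327,203) and (372,190). The larger tray is at (210,219) and the smaller decoy at (211,307). The side view agrees, with the cap at (299,172) and the large tray at (235,294).

```bash
cat > h.py <<'E'
from rig import bot
import cv2,numpy as np
from scipy.spatial.transform import Rotation as R
np.set_printoptions(precision=4,suppress=True)
def cam(n):
    p=bot.camera_params(n)
    if n=='wrist':
        o=bot.get_obs();T=np.eye(4);T[:3,:3]=R.from_rotvec(o['eef_rot']).as_matrix();T[:3,3]=o['tool_pos']
        M=T@p['mount'];return p['camera_matrix'],p['k1'],M[:3,3],M[:3,:3]
    return p['camera_matrix'],p['k1'],np.array(p['eye']),R.from_rotvec(p['orientation']).as_matrix()
def rays(c,uv):
    K,k1,e,Rm=c
    n=cv2.undistortPoints(np.array(uv,float).reshape(-1,1,2),K,np.array([k1,0,0,0,0.])).reshape(-1,2)
    return np.c_[n,np.ones(len(n))]@Rm.T
def plane(c,uv,z):
    d=rays(c,uv);return c[2]+d*((z-c[2][2])/d[:,2])[:,None]
def tri(c1,p1,c2,p2):
    a=rays(c1,[p1])[0];b=rays(c2,[p2])[0]
    s=np.linalg.lstsq(np.c_[a,-b],c2[2]-c1[2],rcond=None)[0]
    q1=c1[2]+s[0]*a;q2=c2[2]+s[1]*b;return (q1+q2)/2,np.linalg.norm(q1-q2)
E
python3 - <<'E'
from h import *
c=cam('top');i=cv2.imread('pics/top1.png');g=i.max(2)
# tray: dark blob
m=(g<75).astype(np.uint8)
for name,(x0,y0,x1,y1) in dict(tray=(165,180,250,262),small=(180,275,240,340),cap=(338,165,380,207)).items():
    mm=np.zeros_like(m);mm[y0:y1,x0:x1]=m[y0:y1,x0:x1]
    cs=max(cv2.findContours(mm,0,2)[0],key=cv2.contourArea)
    r=cv2.minAreaRect(cs);b=cv2.boxPoints(r);z=.188 if name=='cap' else .012
    P=plane(c,b,z);print(name,r,cv2.contourArea(cs),'\n',P[:,:2],P.mean(0)[:2],[np.linalg.norm(P[k]-P[k-1]).round(4) for k in range(4)])
# plate corners at z=.012
P=plane(c,[(315,182),(369,168),(383,220),(329,232)],.012);print('plate',P[:,:2],P.mean(0))
for k in range(4): v=P[k]-P[k-1];print(np.degrees(np.arctan2(v[1],v[0])))
t=cv2.resize(i[145:245,300:400],None,fx=6,fy=6,interpolation=2)
s=cv2.imread('pics/side1.png');t2=cv2.resize(s[150:240,260:335],None,fx=4,fy=4,interpolation=2)
t=t[:, :500];o=np.zeros((600,800,3),np.uint8);o[:,:500]=t;o[:360,500:800]=t2;cv2.imwrite('pics/crop1.png',o)
E
```

```text
tray ((209.3731689453125, 219.25856018066406), (57.83003616333008, 55.24584197998047), 12.094757080078125) 3005.0 
 [[0.4506 0.2919]
 [0.596  0.2638]
 [0.5587 0.1119]
 [0.4149 0.1433]] [0.5051 0.2027] [np.float64(0.1528), np.float64(0.1481), np.float64(0.1564), np.float64(0.1472)]
small ((210.19229125976562, 307.0384521484375), (43.98772430419922, 44.43148422241211), 3.1798300743103027) 1840.0 
 [[0.2259 0.2577]
 [0.3369 0.253 ]
 [0.3277 0.1397]
 [0.217  0.1464]] [0.2769 0.1992] [np.float64(0.1117), np.float64(0.1111), np.float64(0.1137), np.float64(0.1109)]
cap ((360.7799987792969, 189.04000854492188), (33.39999771118164, 25.199996948242188), 53.130104064941406) 487.5 
 [[ 0.5491 -0.1263]
 [ 0.5836 -0.1743]
 [ 0.5198 -0.2161]
 [ 0.4862 -0.1684]] [ 0.5347 -0.1713] [np.float64(0.0757), np.float64(0.0591), np.float64(0.0763), np.float64(0.0584)]
plate [[ 0.5987 -0.0814]
 [ 0.6342 -0.2297]
 [ 0.4902 -0.2581]
 [ 0.4618 -0.1132]] [ 0.5462 -0.1706  0.012 ]
13.064007898954602
-76.55179598692864
-168.82841009490627
101.06170985761527
```

View pics/crop1.png

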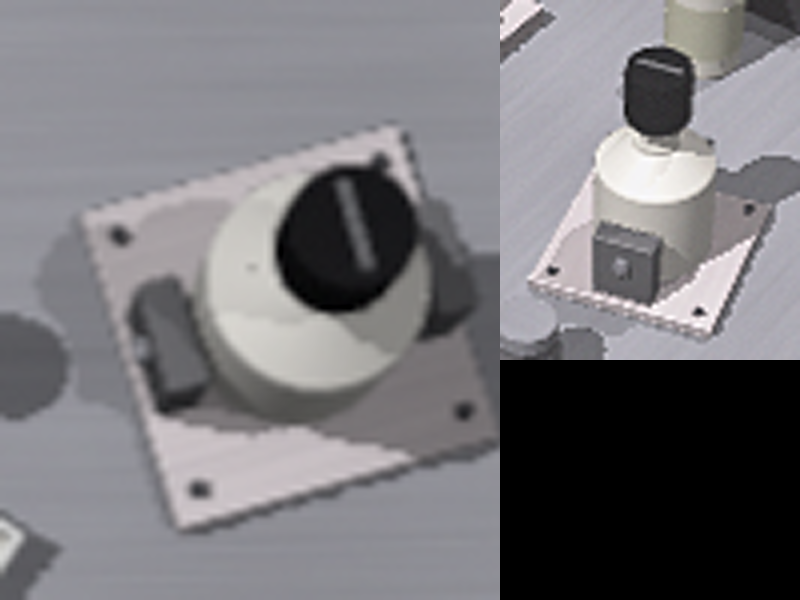

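The crop shows the cap top centred near (358.3,183.3) in the full image. Its grey bar runs along the plate's x, at about 12°. I'll move above the jug and look with the wrist camera.

servo_tool(delta_pos=[[287,425,50],[287,425,50],[287,425,50],[287,425,50],[287,425,50],[287,425,50],[287,425,50],[287,425,50]], twist=[[0,0,0],[0,0,0],[0,0,0],[0,0,0],[0,0,0],[0,0,0],[0,0,0],[0,0,0]], hand=[1,1,1,1,1,1,1,1])

```text
clock: 0.77
tool_pos: [0.4457, -0.319, 0.4368]
eef_rot: [-3.075, -0.64, 0.001]
force: [0.4, -0.3, -0.4]
grip_width: 0.0852
```

servo_tool(delta_pos=[[100,149,18],[100,149,18],[100,149,18],[100,149,18],[100,149,18],[100,149,18],[100,149,18]], twist=[[0,0,0],[0,0,0],[0,0,0],[0,0,0],[0,0,0],[0,0,0],[0,0,0]], hand=[1,1,1,1,1,1,1])

```text
clock: 1.35
tool_pos: [0.5456, -0.1707, 0.4545]
eef_rot: [-3.074, -0.646, 0.002]
force: [-0.5, -1.1, -0.5]
grip_width: 0.0854
```

Run:
```python
from h import *
c=cam('wrist');o=bot.get_obs();i,d=bot.grab_frame('wrist');cv2.imwrite('pics/w1.png',i)
print(o['tool_pos'],o['eef_rot'],o['force'],o['qpos'],np.linalg.norm(o['qd']))
m=(i.max(2)<70).astype(np.uint8);m=cv2.morphologyEx(m,cv2.MORPH_CLOSE,np.ones((9,9)))
for k in cv2.findContours(m,0,2)[0]:
    if cv2.contourArea(k)>600: print(cv2.contourArea(k),cv2.fitEllipse(k))
print(d[150:260:20,220:340:20])
K,k1,e,Rm=c
p=Rm.T@(np.array([.546,-.171,.188])-e);print('exp px',K@(p/p[2]))
```

```text
[ 0.5456 -0.1707  0.4545] [-3.0742 -0.6458  0.0018] [-0.5202 -1.1306 -0.5059] [ 0.4652  0.2106 -0.2684  1.7213  0.0593  1.2187 -0.9748] 0.07329397126512655
50899.5 ((280.6820373535156, 345.0068359375), (173.0492706298828, 474.4325256347656), 90.06221008300781)
3007.5 ((405.84014892578125, 228.4353790283203), (90.34339904785156, 216.2130889892578), 0.0)
4291.5 ((291.10009765625, 189.2518310546875), (66.6683349609375, 103.74014282226562), 63.27899169921875)
727.0 ((148.32948303222656, 110.302734375), (41.5850830078125, 49.24888229370117), 96.85202026367188)
6716.5 ((-3026.44384765625, 757.7403564453125), (770.6409301757812, 6330.82568359375), 77.4408950805664)
[[0.352  0.3984 0.3121 0.3083 0.3139 0.4074]
 [0.3567 0.3233 0.2446 0.2365 0.2502 0.3245]
 [0.4233 0.3309 0.241  0.2388 0.2407 0.3318]
 [0.4299 0.4289 0.245  0.2451 0.2462 0.4285]
 [0.449  0.448  0.4473 0.449  0.4483 0.4496]
 [0.4558 0.4577 0.4565 0.458  0.4578 0.4571]]
exp px [279.5361 209.6379   1.    ]
```

View pics/w1.png

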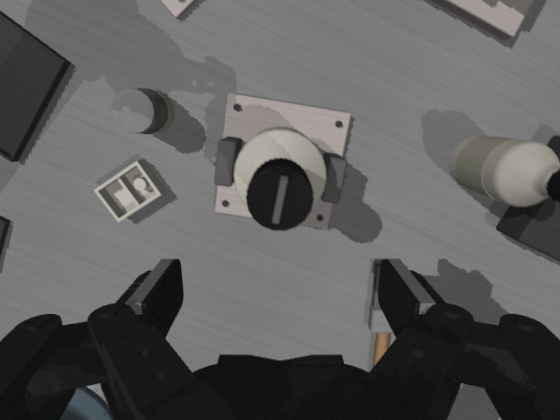

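The wrist view shows the cap top at about (280,199), with its bar running from (284,177) to (276,222). I'll locate it from the depth points.

```bash
cat >> h.py <<'E'
def cloud(c,d,box):
    x0,y0,x1,y1=box;v,u=np.mgrid[y0:y1,x0:x1];r=rays(c,np.c_[u.ravel(),v.ravel()])
    dd=d[y0:y1,x0:x1].ravel()[:,None];P=c[2]+r*dd;return P.reshape(y1-y0,x1-x0,3)
E
python3 - <<'E'
from h import *
c=cam('wrist');i,d=bot.grab_frame('wrist')
P=cloud(c,d,(225,140,335,250));g=i[140:250,225:335].astype(int).max(2)
zt=np.median(P[55:65,45:65,2]);print('ztop',zt)
m=((P[...,2]>.18)&(g<75)).astype(np.uint8);
q=P[m>0];print(len(q),q.min(0),q.max(0))
# image circle: black mask, lower-half edge + plane at ztop
k=max(cv2.findContours((g<85).astype(np.uint8),0,2)[0],key=cv2.contourArea).reshape(-1,2)+[225,140]
W=plane(c,k,.188)[:,:2]
w=plane(c,np.argwhere(m>0)[:,::-1]+[225,140],.188).astype(np.float32)[:,:2]
print('circle depth',cv2.minEnclosingCircle((w*1000).astype(np.float32)),w.mean(0))
# lower half of contour only
lo=W[k[:,1]>200];A=np.c_[2*lo,np.ones(len(lo))];s=np.linalg.lstsq(A,(lo**2).sum(1),rcond=None)[0];print('fit',s[:2],np.sqrt(s[2]+s[:2]@s[:2]))
# bar
b=np.argwhere((g>52)&(np.hypot(*(np.indices(g.shape)-np.array([59,55])[:,None,None]))<26))[:,::-1]+[225,140]
B=plane(c,b,.188)[:,:2];print(len(b),B.mean(0));u,sv,vt=np.linalg.svd(B-B.mean(0));print(sv,np.degrees(np.arctan2(vt[0,1],vt[0,0])))
ct=cam('top');print('topcam',plane(ct,[(358.3,183.3),(359.4,182.7)],.188))
E
```

```text
ztop 0.18740599886771475
3164 [ 0.529 -0.192  0.18 ] [ 0.6078 -0.1428  0.4224]
circle depth ((564.95361328125, -163.48023986816406), 41.966278076171875) [ 0.5551 -0.1668]
fit [ 0.5538 -0.1674] 0.024145614195717174
369 [ 0.5529 -0.1676]
[0.1989 0.0311] -167.4132127005258
topcam [[ 0.548  -0.1664  0.188 ]
 [ 0.5493 -0.169   0.188 ]]
```

servo_tool(delta_pos=[[3,2,0],[3,2,0],[3,2,0],[3,2,0],[3,2,0],[3,2,0],[3,2,0],[3,2,0]], twist=[[0,0,0.12],[0,0,0.24],[0,0,0.36],[0,0,0.48],[0,0,0.6],[0,0,0.72],[0,0,0.84],[0,0,0.96]], hand=[1,1,1,1,1,1,1,1])

```text
clock: 2.12
tool_pos: [0.547, -0.1729, 0.4545]
eef_rot: [-2.431, -1.99, 0.003]
force: [0.7, -0.0, -0.3]
grip_width: 0.0852
```

servo_tool(delta_pos=[[0,0,0],[0,0,0],[0,0,0],[0,0,0],[0,0,0],[0,0,0],[0,0,0]], twist=[[0,0,0.12],[0,0,0.24],[0,0,0.36],[0,0,0.48],[0,0,0.6],[0,0,0.6],[0,0,0.6]], hand=[1,1,1,1,1,1,1])

```text
clock: 2.7
tool_pos: [0.5473, -0.1722, 0.4546]
eef_rot: [-1.744, -2.612, 0.002]
force: [-0.6, -0.2, -0.4]
grip_width: 0.0858
```

Run:
```python
from h import *
c=cam('wrist');o=bot.get_obs();i,d=bot.grab_frame('wrist');cv2.imwrite('pics/w2.png',i);print(o['tool_pos'],o['eef_rot'],o['qpos'][6],o['force'])
K,k1,e,Rm=c
p=Rm.T@(np.array([.551,-.1675,.188])-e);uv=(K@(p/p[2]))[:2].round().astype(int);print(uv)
x,y=uv;g=i.astype(int).max(2)
yy,xx=np.indices(g.shape)
b=np.argwhere((g>52)&(np.hypot(xx-x,yy-y)<26))[:,::-1]
B=plane(c,b,.188)[:,:2];print(len(b),B.mean(0));u,sv,vt=np.linalg.svd(B-B.mean(0));print(sv,np.degrees(np.arctan2(vt[0,1],vt[0,0])))
m=((g<85)&(np.hypot(xx-x,yy-y)<60)).astype(np.uint8)
k=max(cv2.findContours(m,0,2)[0],key=cv2.contourArea).reshape(-1,2);W=plane(c,k,.188)[:,:2]
lo=W[(k[:,1]>y+2)];A=np.c_[2*lo,np.ones(len(lo))];s=np.linalg.lstsq(A,(lo**2).sum(1),rcond=None)[0];print('fit',s[:2],np.sqrt(s[2]+s[:2]@s[:2]))
print('tri',tri(cam('top'),(359.4,182.7),cam('side'),(300,166.75)))
cv2.imwrite('pics/w2c.png',cv2.resize(i[y-90:y+90,x-120:x+120],None,fx=3,fy=3))
```

```text
[ 0.5473 -0.1722  0.4546] [-1.7444 -2.612   0.0016] 0.5418902552784046 [-0.6145 -0.2287 -0.4276]
[288 205]
358 [ 0.5528 -0.1673]
[0.1919 0.0311] 12.333810174356671
fit [ 0.5478 -0.1783] 0.028920477105106788
tri (array([ 0.5517, -0.1697,  0.1821]), np.float64(0.0019759388174845943))
```

View pics/w2c.png

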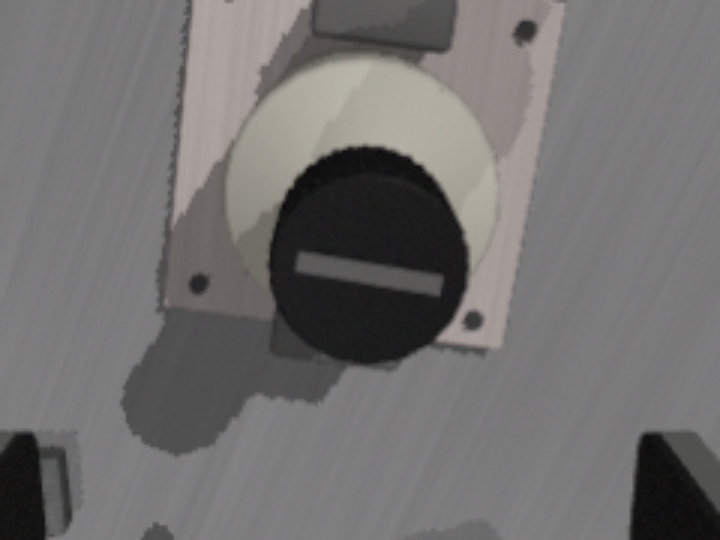

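The two wrist views, 90° apart in yaw, agree: cap at (0.5529, -0.1675) and bar at about 12.4°. I'll centre over it and descend.

servo_tool(delta_pos=[[5.6,4.7,0],[5.6,4.7,-30],[5.6,4.7,-60],[5.6,4.7,-90],[5.6,4.7,-95],[5.6,4.7,-95],[5.6,4.7,-95]], twist=[[0,0,0],[0,0,0],[0,0,0],[0,0,0],[0,0,0],[0,0,0],[0,0,0]], hand=[1,1,1,1,1,1,1])

```text
clock: 3.33
tool_pos: [0.5545, -0.1652, 0.3609]
eef_rot: [1.736, 2.617, 0.001]
force: [0.7, -0.0, -0.1]
grip_width: 0.0855
```

servo_tool(delta_pos=[[-1.6,-2.3,0],[-1.6,-2.3,-15],[-1.6,-2.3,-30],[-1.6,-2.3,-44],[-1.6,-2.3,-44],[-1.6,-2.3,-44],[-1.6,-2.3,-44]], twist=[[0,0,0],[0,0,0],[0,0,0],[0,0,0],[0,0,0],[0,0,0],[0,0,0]], hand=[1,1,1,1,1,1,1])

```text
clock: 3.92
tool_pos: [0.5532, -0.1678, 0.3181]
eef_rot: [1.734, 2.615, 0.002]
force: [-0.8, -0.1, -0.1]
grip_width: 0.085
```

Run:
```python
from h import *
c=cam('wrist');o=bot.get_obs();i,d=bot.grab_frame('wrist');cv2.imwrite('pics/w3.png',i);print(o['tool_pos'],o['eef_rot'],o['force'])
K,k1,e,Rm=c
p=Rm.T@(np.array([.5529,-.1675,.188])-e);print(K@(p/p[2]))
```

```text
[ 0.5532 -0.1678  0.3181] [1.7343 2.6154 0.0015] [-0.7713 -0.0615 -0.1155]
[278.7198 317.0836   1.    ]
```

View pics/w3.png

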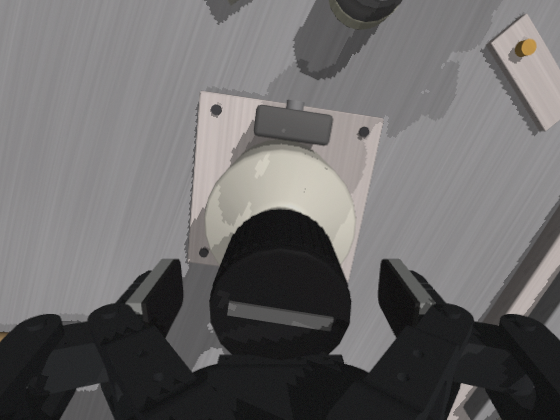

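The cap sits at column 280, midway between the fingers at 182 and 379. I'll close.

servo_tool(delta_pos=[[0,0,0],[0,0,0],[0,0,0],[0,0,0]], twist=[[0,0,0],[0,0,0],[0,0,0],[0,0,0]], hand=[0.68,0.5,0.4,0.4])

```text
clock: 4.3
tool_pos: [0.5526, -0.1676, 0.3169]
eef_rot: [1.735, 2.617, 0.001]
force: [-0.8, 0.7, 3.5]
grip_width: 0.0497
```

servo_tool(delta_pos=[[0,0,0],[0,0,0],[0,0,0],[0,0,0]], twist=[[0,0,0],[0,0,0],[0,0,0],[0,0,0]], hand=[0,0,0,0])

```text
clock: 4.63
tool_pos: [0.5526, -0.1676, 0.3165]
eef_rot: [1.735, 2.618, 0.001]
force: [0.1, 1.5, 3.7]
grip_width: 0.0494
```

servo_tool(delta_pos=[[0,0,-1],[0,0,-2],[0,0,-3],[0,0,-3],[0,0,-3]], twist=[[0,0,0],[0,0,0],[0,0,0],[0,0,0],[0,0,0]], hand=[0,0,0,0,0])

```text
clock: 5.05
tool_pos: [0.5526, -0.1676, 0.3135]
eef_rot: [1.735, 2.618, 0.001]
force: [-1.1, 0.3, 6.0]
grip_width: 0.0495
```

servo_tool(delta_pos=[[0,0,-1],[0,0,-2],[0,0,-2],[0,0,-2]], twist=[[0,0,0],[0,0,0],[0,0,0],[0,0,0]], hand=[0,0,0,0])

```text
clock: 5.38
tool_pos: [0.5527, -0.1676, 0.3118]
eef_rot: [1.735, 2.618, 0.0]
force: [-1.3, 0.6, 6.9]
grip_width: 0.0496
```

servo_tool(delta_pos=[[0,0,-1],[0,0,-2],[0,0,-2],[0,0,-2]], twist=[[0,0,0],[0,0,0],[0,0,0],[0,0,0]], hand=[0,0,0,0])

```text
clock: 5.72
tool_pos: [0.5527, -0.1676, 0.3101]
eef_rot: [1.735, 2.618, 0.0]
force: [-0.9, 0.9, 8.1]
grip_width: 0.0499
```

servo_tool(delta_pos=[[0,0,-1],[0,0,-1.5],[0,0,-1.5],[0,0,-1.5]], twist=[[0,0,0],[0,0,0],[0,0,0],[0,0,0]], hand=[0,0,0,0])

```text
clock: 6.05
tool_pos: [0.5527, -0.1676, 0.3088]
eef_rot: [1.735, 2.618, 0.0]
force: [-1.7, 0.6, 8.9]
grip_width: 0.0495
```

servo_tool(delta_pos=[[0,0,-1],[0,0,-1.5],[0,0,-1.5],[0,0,-1.5]], twist=[[0,0,0],[0,0,0],[0,0,0],[0,0,0]], hand=[0,0,0,0])

```text
clock: 6.38
tool_pos: [0.5527, -0.1675, 0.3075]
eef_rot: [1.735, 2.618, 0.0]
force: [-2.4, 0.6, 11.0]
grip_width: 0.0496
```

servo_tool(delta_pos=[[0,0,-1],[0,0,-1.5],[0,0,-1.5],[0,0,-1.5]], twist=[[0,0,0],[0,0,0],[0,0,0],[0,0,0]], hand=[0,0,0,0])

```text
clock: 6.72
tool_pos: [0.5528, -0.1675, 0.3073]
eef_rot: [1.735, 2.618, -0.001]
force: [-6.0, 1.6, 16.4]
grip_width: 0.0495
```

servo_tool(delta_pos=[[-0.7,0,-0.3],[-1.4,0,-0.7],[-1.4,0,-0.7],[-1.4,0,-0.7]], twist=[[0,0,0],[0,0,0],[0,0,0],[0,0,0]], hand=[0,0,0,0])

```text
clock: 7.05
tool_pos: [0.5523, -0.1675, 0.3073]
eef_rot: [1.733, 2.615, 0.002]
force: [-3.8, 1.2, 16.3]
grip_width: 0.0496
```

Run:
```python
from h import *
o=bot.get_obs();print(o['force'],o['wrist_torque'],o['tool_pos'],o['eef_rot'],o['qpos'])
```

```text
[-3.8216  1.1676 16.2956] [ 0.2642  0.5701 -0.0086] [ 0.5523 -0.1675  0.3073] [1.7334 2.6151 0.0017] [ 0.5723  0.3871 -0.4173  1.8441  0.1907  0.9451  0.4709]
```

servo_tool(delta_pos=[[-0.3,0,-0.5],[-0.6,0,-1],[-0.6,0,-1],[-0.6,0,-1]], twist=[[0,0,0],[0,0,0],[0,0,0],[0,0,0]], hand=[0,0,0,0])

```text
clock: 7.38
tool_pos: [0.5522, -0.1674, 0.3073]
eef_rot: [1.733, 2.614, 0.002]
force: [-4.1, 1.6, 19.5]
grip_width: 0.0496
```

servo_tool(delta_pos=[[0,0,0],[0,0,0],[0,0,0],[0,0,0]], twist=[[0,0,0.04],[0,0,0.08],[0,0,0.12],[0,0,0.16]], hand=[0,0,0,0])

```text
clock: 7.72
tool_pos: [0.5528, -0.1675, 0.3073]
eef_rot: [1.515, 2.743, 0.003]
force: [-0.9, 0.3, 17.3]
grip_width: 0.0496
```

```bash
cat > s.py <<'E'
from h import *
o=bot.get_obs();r=R.from_rotvec(o['eef_rot']).as_matrix();print('F',o['force'],'T',o['wrist_torque'],o['tool_pos'],'yaw',np.degrees(np.arctan2(r[1,0],r[0,0])),'tilt',r[:2,2],o['clock'])
E
python3 s.py
```

```text
F [-0.9151  0.3105 17.32  ] T [ 0.2244  0.2989 -0.091 ] [ 0.5528 -0.1675  0.3073] yaw 122.19233089446348 tilt [ 0.0079 -0.002 ] 7.7167
```

servo_tool(delta_pos=[[0,0,-0.4],[0,0,-0.5],[0,0,-0.5],[0,0,-0.5],[0,0,-0.5],[0,0,-0.5]], twist=[[0,0,0.04],[0,0,0.08],[0,0,0.12],[0,0,0.16],[0,0,0.2],[0,0,0.24]], hand=[0,0,0,0,0,0])

```text
clock: 8.22
tool_pos: [0.5534, -0.1671, 0.3073]
eef_rot: [1.175, 2.904, 0.003]
force: [-1.0, 0.8, 19.0]
grip_width: 0.0496
```

```bash
python3 s.py
```

```text
F [-1.022   0.8099 19.0376] T [ 0.4715  0.2948 -0.1338] [ 0.5534 -0.1671  0.3073] yaw 135.94685501206757 tilt [ 0.0094 -0.0015] 8.2167
```

servo_tool(delta_pos=[[0,0,0],[0,0,0],[0,0,0],[0,0,0],[0,0,0],[0,0,0],[0,0,0]], twist=[[0,0,0.05],[0,0,0.1],[0,0,0.15],[0,0,0.2],[0,0,0.25],[0,0,0.3],[0,0,0.35]], hand=[0,0,0,0,0,0,0])

```text
clock: 8.8
tool_pos: [0.5536, -0.1665, 0.3073]
eef_rot: [0.65, 3.064, 0.002]
force: [-0.9, 2.2, 19.1]
grip_width: 0.0495
```

```bash
python3 s.py
```

```text
F [-0.9229  2.2427 19.1211] T [ 0.4977  0.2348 -0.0788] [ 0.5536 -0.1665  0.3073] yaw 156.05842117287654 tilt [ 0.0097 -0.0009] 8.8
```

servo_tool(delta_pos=[[0,-0.3,0],[0,-0.6,0],[0,-0.6,0],[0,-0.6,0],[0,-0.6,0],[0,-0.6,0],[0,-0.6,0],[0,-0.6,0]], twist=[[0,0,0.05],[0,0,0.1],[0,0,0.15],[0,0,0.2],[0,0,0.25],[0,0,0.3],[0,0,0.34],[0,0,0.34]], hand=[0,0,0,0,0,0,0,0])

```text
clock: 9.47
tool_pos: [0.5536, -0.1665, 0.3073]
eef_rot: [0.122, 3.13, 0.0]
force: [-0.1, 3.3, 19.2]
grip_width: 0.0493
```

```bash
python3 s.py
python3 - <<'E'
from h import *
c=cam('wrist');i,d=bot.grab_frame('wrist');cv2.imwrite('pics/w4.png',i)
K,k1,e,Rm=c
p=Rm.T@(np.array([.553,-.167,.178])-e);x,y=(K@(p/p[2]))[:2].round().astype(int);print(x,y)
g=i.astype(int).max(2);yy,xx=np.indices(g.shape)
b=np.argwhere((g>52)&(np.hypot(xx-x,(yy-y)*1.3)<50)&(i.max(2).astype(int)<160))[:,::-1]
B=plane(c,b,.178)[:,:2];print(len(b),B.mean(0));u,sv,vt=np.linalg.svd(B-B.mean(0),full_matrices=False);print(sv,np.degrees(np.arctan2(vt[0,1],vt[0,0])))
E
```

```text
F [-0.1429  3.2898 19.1522] T [ 0.5888  0.2302 -0.0449] [ 0.5536 -0.1665  0.3073] yaw 175.51750536838583 tilt [ 0.0095 -0.0001] 9.4667
282 317
1285 [ 0.5542 -0.167 ]
[0.3481 0.0533] -104.83026865926632
```

View pics/w4.png

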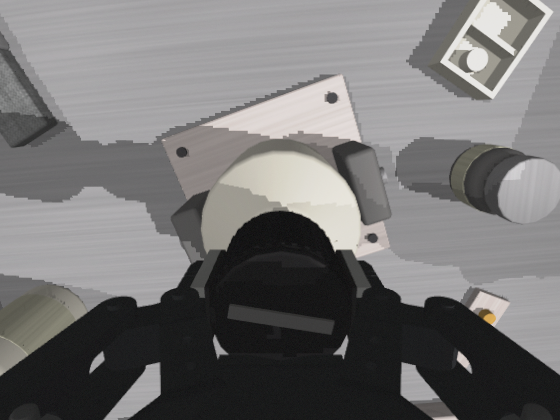

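The cap turned with the gripper. The bar is now at 75.2°, which is 63° on from the jug's x. I'll ease off and lift.

servo_tool(delta_pos=[[0,0,1],[0,0,2],[0,0,3],[0,0,4],[0,0,5],[0,0,6],[0,0,6]], twist=[[0,0,0],[0,0,0],[0,0,0],[0,0,0],[0,0,0],[0,0,0],[0,0,0]], hand=[0,0,0,0,0,0,0])

```text
clock: 10.1
tool_pos: [0.5534, -0.1667, 0.3112]
eef_rot: [0.124, 3.129, 0.002]
force: [4.9, 1.9, 7.7]
grip_width: 0.0496
```

servo_tool(delta_pos=[[0,0,1],[0,0,2],[0,0,3],[0,0,4],[0,0,5],[0,0,5],[0,0,5]], twist=[[0,0,0],[0,0,0],[0,0,0],[0,0,0],[0,0,0],[0,0,0],[0,0,0]], hand=[0,0,0,0,0,0,0])

```text
clock: 10.68
tool_pos: [0.5525, -0.1671, 0.3149]
eef_rot: [0.125, 3.132, 0.002]
force: [4.7, 1.0, 5.6]
grip_width: 0.0495
```

servo_tool(delta_pos=[[0.5,0,0],[1,0,1],[1.2,0,2],[1.2,0,3],[1.2,0,4],[1.2,0,5],[1.2,0,5]], twist=[[0,0,0],[0,0,0],[0,0,0],[0,0,0],[0,0,0],[0,0,0],[0,0,0]], hand=[0,0,0,0,0,0,0])

```text
clock: 11.27
tool_pos: [0.5527, -0.1672, 0.3183]
eef_rot: [0.125, 3.134, 0.003]
force: [6.1, 2.0, -0.6]
grip_width: 0.0498
```

servo_tool(delta_pos=[[0,0,1],[0,0,2],[0,0,3],[0,0,4],[0,0,5],[0,0,5]], twist=[[0,0,0],[0,0,0],[0,0,0],[0,0,0],[0,0,0],[0,0,0]], hand=[0,0,0,0,0,0])

```text
clock: 11.77
tool_pos: [0.5525, -0.1671, 0.3222]
eef_rot: [0.125, 3.135, 0.004]
force: [7.7, 1.4, -4.2]
grip_width: 0.0495
```

servo_tool(delta_pos=[[1,0,0],[2,0.3,0],[2,0.3,0],[2,0.3,0]], twist=[[0,0,0],[0,0,0],[0,0,0],[0,0,0]], hand=[0,0,0,0])

```text
clock: 12.1
tool_pos: [0.5534, -0.167, 0.3223]
eef_rot: [-0.125, -3.139, -0.003]
force: [5.6, 2.7, -3.5]
grip_width: 0.0495
```

```bash
python3 s.py
```

```text
F [ 5.5907  2.7357 -3.4677] T [ 0.5074 -0.9724  0.0095] [ 0.5534 -0.167   0.3223] yaw 175.42512865619386 tilt [-0.0001  0.002 ] 12.1
```

servo_tool(delta_pos=[[1,0.5,0],[2,1,0],[2,1,1],[2,1,2],[2,1,3],[2,1,4],[2,1,5],[2,1,5]], twist=[[0,0,0],[0,0,0],[0,0,0],[0,0,0],[0,0,0],[0,0,0],[0,0,0],[0,0,0]], hand=[0,0,0,0,0,0,0,0])

```text
clock: 12.77
tool_pos: [0.5548, -0.1671, 0.3282]
eef_rot: [-0.127, -3.137, 0.001]
force: [-1.7, 1.1, -0.7]
grip_width: 0.0495
```

servo_tool(delta_pos=[[0,0,1],[0,0,3],[0,0,5],[0,0,7],[0,0,8],[0,0,8]], twist=[[0,0,0],[0,0,0],[0,0,0],[0,0,0],[0,0,0],[0,0,0]], hand=[0,0,0,0,0,0])

```text
clock: 13.27
tool_pos: [0.5553, -0.1668, 0.3365]
eef_rot: [-0.127, -3.138, 0.0]
force: [-2.3, 1.1, -0.7]
grip_width: 0.0497
```

Free, with almost no load. I'll continue up.

servo_tool(delta_pos=[[-0.5,0.3,3],[-0.7,0.3,6],[-0.7,0.3,10],[-0.7,0.3,14],[-0.7,0.3,18],[-0.7,0.3,20],[-0.7,0.3,20]], twist=[[0,0,0],[0,0,0],[0,0,0],[0,0,0],[0,0,0],[0,0,0],[0,0,0]], hand=[0,0,0,0,0,0,0])

```text
clock: 13.85
tool_pos: [0.5552, -0.1667, 0.3574]
eef_rot: [0.127, 3.137, -0.001]
force: [0.2, -0.6, -0.2]
grip_width: 0.0498
```

servo_tool(delta_pos=[[0,0,5],[0,0,10],[0,0,16],[0,0,24],[0,0,34],[0,0,50],[0,0,70],[0,0,70]], twist=[[0,0,0],[0,0,0],[0,0,0],[0,0,0],[0,0,0],[0,0,0],[0,0,0],[0,0,0]], hand=[0,0,0,0,0,0,0,0])

```text
clock: 14.52
tool_pos: [0.5564, -0.1664, 0.4317]
eef_rot: [0.126, 3.13, -0.004]
force: [0.0, -1.0, 0.5]
grip_width: 0.0494
```

```bash
python3 s.py
python3 - <<'E'
from h import *
i,d=bot.grab_frame('top');cv2.imwrite('pics/top2.png',i)
c=cam('top');g=i.max(2)
# tray interior/outer from wrist not available; refine with thresholds
for t in(70,85):
    mm=np.zeros_like(g);mm[180:262,165:250]=(g[180:262,165:250]<t)
    k=max(cv2.findContours(mm,0,2)[0],key=cv2.contourArea);r=cv2.minAreaRect(k);print(t,r,plane(c,[r[0]],.012),plane(c,[r[0]],.004))
o=bot.get_obs();print(o['tool_pos'],o['force'],o['qpos'])
c2=cam('side');s,_=bot.grab_frame('side');cv2.imwrite('pics/side2.png',s);gs=s.max(2)
mm=np.zeros_like(gs);mm[255:335,185:285]=(gs[255:335,185:285]<75);k=max(cv2.findContours(mm,0,2)[0],key=cv2.contourArea);r=cv2.boxPoints(cv2.minAreaRect(k));M=cv2.moments(k);print('side',cv2.contourArea(k),plane(c2,[(M['m10']/M['m00'],M['m01']/M['m00'])],.006))
cv2.imwrite('pics/two.png',np.hstack([cv2.resize(i,(400,300)),cv2.resize(s,(400,300))]))
E
```

```text
F [ 0.0375 -0.9567  0.5473] T [ 0.0198 -0.0529 -0.0071] [ 0.5564 -0.1664  0.4317] yaw 175.37632845187215 tilt [ 0.0084 -0.0027] 14.5167
70 ((209.7941436767578, 219.1764678955078), (57.16118240356445, 55.3172721862793), 12.52880573272705) [[0.5044 0.2016 0.012 ]] [[0.5057 0.203  0.004 ]]
85 ((210.67831420898438, 219.36289978027344), (60.335514068603516, 55.68619918823242), 12.200469017028809) [[0.5038 0.1992 0.012 ]] [[0.5052 0.2006 0.004 ]]
[ 0.5559 -0.1664  0.4298] [-0.2329  0.4219 -1.3737] [ 0.7817  0.2984 -0.6671  1.7176  0.1988  1.1873  1.5525]
side 80.0 [[0.4537 0.2427 0.006 ]]
```

View pics/two.png

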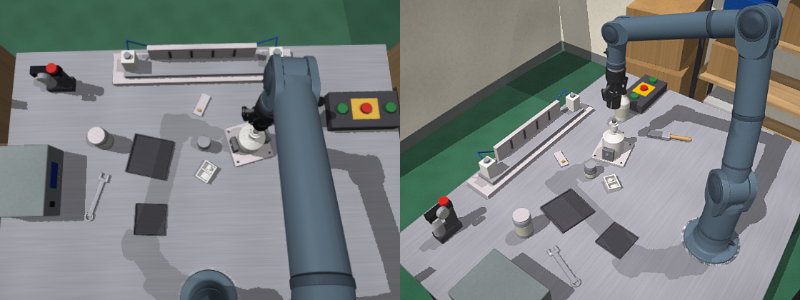

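Cap is off. In the top picture the open white neck shows at (252,133), and the tray is at (150,157) in that half-size image. I'll carry the cap to the tray.

servo_tool(delta_pos=[[-49,369,-10],[-49,369,-10],[-49,369,-10],[-49,369,-10],[-49,369,-10],[-49,369,-10],[-49,369,-10],[-49,369,-10]], twist=[[0,0,0],[0,0,0],[0,0,0],[0,0,0],[0,0,0],[0,0,0],[0,0,0],[0,0,0]], hand=[0,0,0,0,0,0,0,0])

```text
clock: 15.28
tool_pos: [0.5098, 0.1652, 0.4164]
eef_rot: [-0.127, -3.138, 0.002]
force: [0.1, -0.0, -0.1]
grip_width: 0.0498
```

servo_tool(delta_pos=[[-3,37,-5],[-3,37,-10],[-3,37,-10],[-3,37,-10],[-3,37,-10]], twist=[[0,0,0],[0,0,0],[0,0,0],[0,0,0],[0,0,0]], hand=[0,0,0,0,0])

```text
clock: 15.7
tool_pos: [0.5084, 0.1987, 0.4066]
eef_rot: [-0.131, -3.138, 0.002]
force: [0.2, 0.3, -0.6]
grip_width: 0.0495
```

```bash
python3 s.py
python3 - <<'E'
from h import *
c=cam('wrist');i,d=bot.grab_frame('wrist');cv2.imwrite('pics/w5.png',i)
K,k1,e,Rm=c
for q in([.505,.202,.004],):
    p=Rm.T@(np.array(q)-e);print(K@(p/p[2]))
print(plane(c,[(0,0),(559,0),(0,250),(559,250),(280,250)],.012))
E
```

```text
F [ 0.1664  0.264  -0.5812] T [-0.0203 -0.0581  0.0531] [0.5084 0.1987 0.4066] yaw 175.20063818485497 tilt [-0.0012 -0.0015] 15.7
[284.2529 173.4538   1.    ]
[[ 0.3019 -0.0694  0.012 ]
 [ 0.3493  0.4923  0.012 ]
 [ 0.5674 -0.1506  0.012 ]
 [ 0.6239  0.5275  0.012 ]
 [ 0.5941  0.1897  0.012 ]]
```

View pics/w5.png

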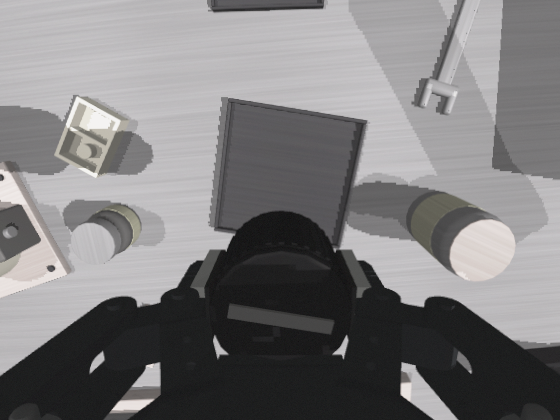

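Run:
```python
from h import *
c=cam('wrist');P=plane(c,[(366,121),(213,229),(227,98)],.012);print(P,(P[0]+P[1])/2,np.linalg.norm(P[0]-P[2]),np.linalg.norm(P[1]-P[2]))
```

```text
[[0.4549 0.2934 0.012 ]
 [0.562  0.1142 0.012 ]
 [0.4193 0.1487 0.012 ]] [0.5085 0.2038 0.012 ] 0.14903355908368854 0.1468048488884093
```

servo_tool(delta_pos=[[0,5,-35],[0,5,-70],[0,5,-105],[0,5,-140],[0,5,-175],[0,5,-200],[0,5,-210],[0,5,-210]], twist=[[0,0,0],[0,0,0],[0,0,0],[0,0,0],[0,0,0],[0,0,0],[0,0,0],[0,0,0]], hand=[0,0,0,0,0,0,0,0])

```text
clock: 16.42
tool_pos: [0.5073, 0.2033, 0.1948]
eef_rot: [-0.131, -3.134, 0.005]
force: [-0.2, -0.1, -1.0]
grip_width: 0.0493
```

servo_tool(delta_pos=[[0,0,-3],[0,0,-6],[0,0,-9],[0,0,-12],[0,0,-12],[0,0,-12]], twist=[[0,0,0],[0,0,0],[0,0,0],[0,0,0],[0,0,0],[0,0,0]], hand=[0,0,0,0,0,0])

```text
clock: 16.92
tool_pos: [0.5081, 0.2058, 0.1858]
eef_rot: [0.127, 3.138, 0.0]
force: [0.6, -0.2, -0.7]
grip_width: 0.0497
```

```bash
python3 s.py
```

```text
F [ 0.5802 -0.1565 -0.6903] T [0.0141 0.0392 0.0018] [0.5081 0.2058 0.1858] yaw 175.3713387733622 tilt [0.0007 0.0001] 16.9167
```

servo_tool(delta_pos=[[0,0,-2],[0,0,-4],[0,0,-5],[0,0,-5],[0,0,-5]], twist=[[0,0,0],[0,0,0],[0,0,0],[0,0,0],[0,0,0]], hand=[0,0,0,0,0])

```text
clock: 17.33
tool_pos: [0.5078, 0.2057, 0.1802]
eef_rot: [-0.127, -3.139, 0.0]
force: [-0.3, -0.5, -0.5]
grip_width: 0.0496
```

servo_tool(delta_pos=[[0,0,-1],[0,0,-2],[0,0,-2],[0,0,-2]], twist=[[0,0,0],[0,0,0],[0,0,0],[0,0,0]], hand=[0,0,0,0])

```text
clock: 17.67
tool_pos: [0.508, 0.206, 0.1793]
eef_rot: [0.127, 3.139, -0.001]
force: [-2.3, -1.4, 5.8]
grip_width: 0.0496
```

Contact at 5.8 N on the tray floor. I'll release gently, then back off straight up.

servo_tool(delta_pos=[[0,0,0.8],[0,0,0.8],[0,0,0.8],[0,0,0.8],[0,0,0.8],[0,0,0.8]], twist=[[0,0,0],[0,0,0],[0,0,0],[0,0,0],[0,0,0],[0,0,0]], hand=[0,0.62,0.66,0.72,0.78,0.78])

```text
clock: 18.17
tool_pos: [0.5079, 0.2057, 0.179]
eef_rot: [-0.127, -3.139, -0.0]
force: [0.9, 0.4, -0.1]
grip_width: 0.0666
```

servo_tool(delta_pos=[[0,0,10],[0,0,25],[0,0,45],[0,0,80],[0,0,120],[0,0,160],[0,0,200],[0,0,200]], twist=[[0,0,0],[0,0,0],[0,0,0],[0,0,0],[0,0,0],[0,0,0],[0,0,0],[0,0,0]], hand=[0.78,0.78,0.78,0.78,0.78,0.78,0.78,0.78])

```text
clock: 18.83
tool_pos: [0.5102, 0.2088, 0.3898]
eef_rot: [0.125, 3.122, 0.01]
force: [1.5, 1.2, 0.7]
grip_width: 0.0665
```

```bash
python3 s.py
python3 - <<'E'
from h import *
c=cam('wrist');i,d=bot.grab_frame('wrist');s,_=bot.grab_frame('side')
P=cloud(c,d,(200,120,360,260));m=P[...,2]>.044
print('top z',np.median(P[m][:,2]),P[m].mean(0),P[m].min(0),P[m].max(0))
cv2.imwrite('pics/end.png',np.hstack([cv2.resize(i,(400,300)),cv2.resize(s[190:400,120:400],(400,300))]))
E
```

```text
F [1.499  1.1968 0.705 ] T [ 0.0789 -0.0562  0.0138] [0.5102 0.2088 0.3898] yaw 175.42308943117044 tilt [0.0171 0.0056] 18.8333
top z 0.049124224068276545 [0.5033 0.2055 0.0675] [0.4432 0.1753 0.0441] [0.5308 0.2432 0.3569]
```

View pics/end.png

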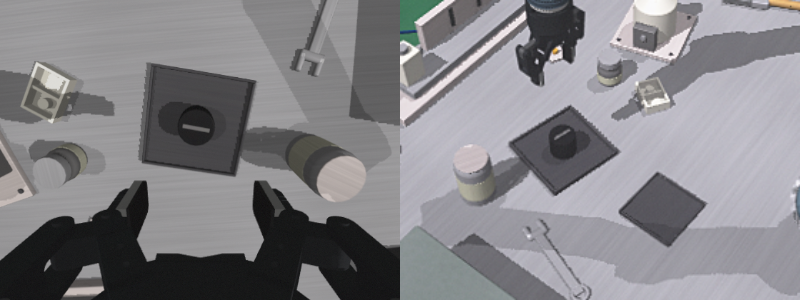

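The cap stands upright in the middle of the larger tray, bar side up. It shows at (196,125) in the wrist half and (562,140) in the side half. Nothing is touching it and the bystanders are unmoved. I'll hand in.

```bash
python3 -c "
from rig import bot
print(bot.close_job())"
```

```text
the job is handed in; nothing more can be done
None
```

The cap is off the jug and stands upright, released, at about (0.508, 0.206) m, near the centre of the larger tray. I handed the job in at about 19 s of the 72 s allowed.

- **Opening:** I pushed the cap down until it bottomed, about 9 mm in. While I turned it 63° anticlockwise, the push read 17 to 19 N, dipping once to 17.3 N, just under the 18–20 N band. After easing off, I lifted it straight off.
- **Neck load:** The highest reading was about 20 N, against the 35 N limit. Forces were only read at the end of each move. Early in the lift there was a brief sideways load of about 9 N, which I relieved by re-centring.
- **Setting down:** The cap met the tray floor at about 6 N before I opened the gripper.
- **Last checks:** The cap's top measured 49 mm high, where 50 mm is expected. The gripper was clear, and in the last pictures the things around the tray and jug looked undisturbed.
- **What disagreed:** The top camera placed the cap about 4 mm off the two matching wrist-camera views, so I used the wrist camera. One side-camera estimate of the tray position failed because it picked up too small a patch, and I discarded it.

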